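# Sweep the loose tenons into the sanding jig and lock the cam

### The job

Get the three loose tenons ready for sanding: sweep them across the jig's board into the corner between the long fence and the stop, so that they lie flat side by side without gaps, ends to the fence, and then push the cam lever round until it is fully locked and the cork jaw holds the row. Push only: never pick a tenon up, get all three into the row before you work the lever, and leave the things lying round the jig where they are.

Things in the scene. Friction and masses are not known exactly. Their poses are not given: they have to be found in the camera images.
- jig: Sanding jig fixed to the bench: dark film-faced board, 175 mm (its x) x 340 mm (its y), 12 mm thick, with pale wooden lips 6 mm high on it. Origin: centre of the board's underside, on the bench top; +x points to the long fence (away from the robot, turned up to 0.3 rad either way), +y left to the stop, z up. The board is bare right of y = 65 mm, up to the fence.
- jig_corner (a point): Inner corner of fence and stop on the board's top, at (62.5, 145, 12) mm in the jig's frame, same axes. Fence: inner face along x = 62.5 mm, 25 mm wide, over the whole length. Stop: inner face along y = 145 mm, 25 mm wide, for x -30 to 62.5. Both stand 6 mm above the board, lower than the tenons. The finished row of three fills x 22.5 to 62.5, y 79 to 145 mm (jig frame).
- tenon_1: Loose beech tenon: flat pale slip, 22 mm wide (its x), 40 mm long (its y), 9 mm thick, 10 to 17 g. Origin: centre of its underside. It starts on the bare part of the board, its length within 0.36 rad of the jig's x axis; nearest the stop of three alike, which start 60 mm or more apart, centre to centre, along the jig's y. Any order in the row will do.
- tenon_2: Loose beech tenon: flat pale slip, 22 mm wide (its x), 40 mm long (its y), 9 mm thick, 10 to 17 g. Origin: centre of its underside. It starts on the bare part of the board, its length within 0.36 rad of the jig's x axis; the middle one of three alike, which start 60 mm or more apart, centre to centre, along the jig's y. Any order in the row will do.
- tenon_3: Loose beech tenon: flat pale slip, 22 mm wide (its x), 40 mm long (its y), 9 mm thick, 10 to 17 g. Origin: centre of its underside. It starts on the bare part of the board, its length within 0.36 rad of the jig's x axis; farthest from the stop of three alike, which start 60 mm or more apart, centre to centre, along the jig's y. Any order in the row will do.
- cam_lever (a joint): Cam lever angle, rad, anticlockwise from above: 0 = open, arm along the jig's -x (to the robot); 1.57 = locked, at its end stop, arm along the jig's -y. Starts at 0 to 0.15, stays where left (2 N moves it at the knob, 4 N near the end). It moves the jaw 10.2 mm per rad (16 mm in all) towards the fence. A badly seated row stops it short; push it to its stop.
- lever_pivot (a point): The cam lever's upright pivot axis, on the board's top at (-23.5, 112, 12) mm in the jig's frame.
- lever_knob (a point): Centre of the upright round finger knob on the end of the lever's arm, 60 mm from the pivot: about 19 mm across, standing 2 to 35 mm above the board, this point 20 mm above it. The arm is 15 mm wide and lies 2 to 12 mm above the board.
- jaw_face: Cork facing of the jaw that presses the tenons' near ends: 62 mm wide (jig y 81 to 143), 6 mm high, front face at jig x = 8.5 mm when the lever is at 0. It gives like a spring, 4 N per mm, and is squeezed about 2 mm by a seated row. Origin: on the board, 6 mm behind the front face. On its right a runner strip 6 mm high lies at jig x -30 to 1, y 68 to 79 mm.
- sanding_block: Bystander: cork sanding block wrapped in abrasive, 66 x 112 x 31 mm, on the bench right of the jig's board. Origin: centre of its underside. Leave it.
- pencil: Bystander: carpenter's pencil, 178 mm long, 14 mm wide, on the bench behind the fence. Leave it.
- walnut_offcut_2: Bystander: walnut block 45 x 60 x 45 mm, on the bench behind the fence's left part. Origin: centre of its underside. Leave it.
- wedge_1: Bystander: oak wedge 30 x 90 x 22 mm, on the bench in front of the jig. Origin: centre of its underside. Leave it.
Mind the look-alikes: they are no part of the job. Leave any blue look-alike of the tenon_3 alone. Leave any orange look-alike of the tenon_2 alone.

How it is judged (in metres and radians):
On the way, in this order (a step that is already met when the one before it is completed fails the run):
1. all three tenons lie side by side in the corner, in front of the jaw, and the cam lever is still open (x of each of tenon_1, tenon_2, tenon_3 in the frame of jig above 0.031 m and y of tenon_1 in the frame of jig between 0.086 and 0.138 m and z of each of tenon_1, tenon_2, tenon_3 in the frame of jig below 0.015 m and angle between each of tenon_1, tenon_2, tenon_3's own z axis and vertical below 0.12 rad and angle between the y axis of each of tenon_1, tenon_2, tenon_3 and the x axis of jig, either way round below 0.35 rad and y of tenon_2 in the frame of jig between 0.086 and 0.138 m and y of tenon_3 in the frame of jig between 0.086 and 0.138 m and value of joint cam_lever below 0.6 rad), for 0.2 s.
2. the cam lever is swung fully round (value of joint cam_lever above 1.45 rad), for 0.2 s.
At the end, for the whole second after the job is handed in: Lever locked (over 1.45 rad); the cork jaw presses on each tenon (over 0.4 N); all three at rest, flat, in the corner side by side: under 4 mm of gaps in all from the stop to the last tenon's outer side, ends within 3 mm of the fence, square within 0.08 rad (x of each of tenon_1, tenon_2, tenon_3 in the frame of jig above 0.0395 m and y of tenon_1 in the frame of jig between 0.086 and 0.138 m and z of each of tenon_1, tenon_2, tenon_3 in the frame of jig below 0.015 m and angle between each of tenon_1, tenon_2, tenon_3's own z axis and vertical below 0.12 rad and angle between the y axis of each of tenon_1, tenon_2, tenon_3 and the x axis of jig, either way round below 0.08 rad and y of tenon_2 in the frame of jig between 0.086 and 0.138 m and y of tenon_3 in the frame of jig between 0.086 and 0.138 m and value of joint cam_lever above 1.45 rad and contact force between jaw_face and tenon_1 above 0.4 N and contact force between jaw_face and tenon_2 above 0.4 N and contact force between jaw_face and tenon_3 above 0.4 N and linear speed of each of tenon_1, tenon_2, tenon_3 below 0.01 m/s); the robot touches nothing.
It fails at once if a tenon is lifted off the board or stood up (more than 12 mm up, or tipped more than 0.6 rad) (z of any of tenon_1, tenon_2, tenon_3 in the frame of jig above 0.024 m or angle between any of tenon_1, tenon_2, tenon_3's own z axis and vertical above 0.6 rad).
It fails at once if a tenon is pushed off the board (z of any of tenon_1, tenon_2, tenon_3 in the frame of jig below 0.007 m).
It fails at once if the sanding block, pencil, walnut block or wedge is pushed away (more than 15 mm) (distance of any of sanding_block, pencil, walnut_offcut_2, wedge_1 from where it was at the start of the episode above 0.015 m).
It also fails if it takes over 61 s, if anything falls off the work surface, if the arm or the gripper's body presses on something with over 40 N, if the wrist force passes 120 N, or if a joint passes its speed limit or range.

### The arm

A 7-joint arm with a two-finger parallel gripper is mounted at the origin on the work surface; the furniture and walls round the work are solid. World frame = base frame: x ahead of the robot, y to its left, z up, the work surface at z = 0. Lengths are in mm, angles in rad, forces in N, time in s.
With the tool pointing down it reaches from about 350 to 900 mm from the base axis. Payload 8.1 kg.
Tool frame: the origin (TCP) lies midway between the tips of the shut fingers; the grasp point (between the pads) lies 19 mm behind it; z points along the fingers, y is the line along which they close (so a half turn about z gives the same grasp; the last joint's range is limited). The gripper opens to 92 mm and grips with 3 to 60 N. Pads are 19 mm wide; open, the fingers measure 130 mm over their backs; the gripper's body (75 mm by 190 mm) begins 47 mm behind the grasp point.
Start: joints at [-1.332, 0.434, 0.025, 1.573, -0.012, 1.134, -0.075], TCP at [209.517, 588.85, 226.742] pointing down, gripper open.
Joint ranges: [-2.62, 2.62], [-0.44, 2.09], [-1.27, 1.32], [0.08, 2.57], [-1.32, 4.46], [0.12, 2], [-2.74, 2.74]. Speed limits (rad/s): [2.22, 2.22, 3.01, 3.01, 3.14, 3.14, 3.14].

### API

Orientations are given as a 3x3 rotation matrix whose columns are the frame's x, y, z axes.
In Python, from cell import state, vision, ticket gives the robot as it stands.
- The arm moves only by the tool send_rows, never from a script. Its argument "steps" is a list of rows, each a list of 7 numbers: the shift along the tool's x, y, z as a fraction of full scale, then the turn, a rotation vector about the tool's x, y, z as a fraction of full scale, then the opening, from 0 (shut) to 1 (fully open). In form: [[dx, dy, dz, rx, ry, rz, grip], ...]. A call has 1 to 10 rows; each row shifts and turns the commanded pose from where the row before left it, along the tool's axes as they then stand; what a row does not reach is not made up. Full scale, the value 1, is 0.03 m for a shift and 0.12 rad for a turn. A row lasts 1/12 s, in which the tool goes at most 41.7 mm and 7.16 degrees, less where a joint would pass 70% of its speed; a pose out of reach is approached as far as the arm can. A call with a number of a shift or a turn outside -1 to 1 is refused whole. A call with a gripper value outside its range is refused whole. The fingers move at their own pace and stop on an object; "newtons" is the grip in N (left out, the last holds). Time passes only in rows, so rows that do not move let the fingers close. It gives the time, the measured TCP pose, the force, the opening and the grip force at its end, in the units of the state.
- state(): the state, without advancing time (a new reading comes with each control period).
- vision.get_image(name): name is "side" or "top" or "wrist"; returns a dict with "frame" (400x640x3 uint8, red, green, blue), "z_map" (400x640 float32, mm along the optical axis (not along the pixel's ray), 0 where there is no reading), "intrinsics" (3x3 intrinsics, pixels), "D" ([k1, k2, p1, p2, k3] as OpenCV has them; the pictures are not rectified), "R" (3x3) and "t" (3): a world point X has camera coordinates R X + t; the wrist camera has in their place "mount" (4x4, takes a point from camera to tool coordinates, whose origin is the TCP and whose axes are the flange's). Camera axes: x right, y down, z forward; pixel columns grow to the right and rows downward; lengths in mm; the calibration is good to about 2 mm. A picture is of the moment at which its call begins: read the wrist's pose just before it.
- ticket.close_job(): hands the job in; it is judged then, once.
The state is a dict: "t": time; "qpos": joint angles; "qvel": joint speeds; "tau": joint torques, N m; "position": TCP position; "orientation": TCP orientation; "force": force on the tool from outside, world axes, zero at the start; "ft_torque": the same for the moment, N m; "grip_width": opening from 0.0 (shut) to 1.0 (fully open); "grasp_force": force on a finger pad.
Only numpy, scipy, OpenCV 4.12 (cv2) and the standard library are available. Lean on these libraries where they do the work, as an engineer would, in place of code of your own. Each camera call takes 0.05 s, during which the arm holds its last target. There are 200 camera calls.

## Working session

There is one attempt and no reset: what is moved stays moved. The work goes in short steps, Python scripts to look and compute and a tool call to move; the robot and the scene stay as the last step left them, time stands still between calls to the robot, and variables do not carry over. Pictures are saved under pics/ and viewed, at most 10 in all, crops included, and the job is handed in when it is done.

Besides the shell and the picture viewer there is one more tool, called after "Emit:" as name(argument=value, ...), one argument or row to a line, values as JSON. send_rows: Moves the arm, as the interface text tells. Shift numbers are shares of 0.03 m and turn numbers shares of 0.12 rad, none past 1 either way. Its arguments: {"type":"object","properties":{"steps":{"type":"array"},"newtons":{"type":"number"}},"required":["steps"]}

```bash
mkdir -p pics
python3 - <<'E'
from cell import state, vision
import cv2
s=state();print(s)
for n in("top","side"):
    d=vision.get_image(n);cv2.imwrite(f"pics/{n}0.png",d["frame"][:,:,::-1]);print(n,d["intrinsics"],d["D"],d["R"],d["t"])
E
```

```text
{'t': 0.0, 'qpos': array([-1.33159647,  0.43523185,  0.02494922,  1.57410348, -0.01157961,
        1.13400778, -0.07510792]), 'qvel': array([-0.00166522, -0.00033654,  0.0010601 ,  0.00055423,  0.00129251,
        0.0001702 ,  0.00046641]), 'tau': array([-1.21688154e-03, -6.67844367e+01,  9.84194018e-01, -3.14463794e+01,
       -6.07051374e-02,  4.24821989e-02,  1.85726058e-04]), 'position': array([209.36324824, 588.3378626 , 225.93673291]), 'orientation': array([[-9.42136983e-01,  3.35227911e-01, -3.90720800e-04],
       [ 3.35228103e-01,  9.42135708e-01, -1.55763383e-03],
       [-1.54050316e-04, -1.59848503e-03, -9.99998711e-01]]), 'force': array([-0.46340192, -0.2934987 ,  0.19793791]), 'ft_torque': array([-0.03880355,  0.01295896,  0.02023705]), 'grasp_force': 0.0, 'grip_width': 1.001525119524755}
top [[499.81623518   0.         316.33870525]
 [  0.         499.81623518 192.72179855]
 [  0.           0.           1.        ]] [-0.14663961  0.          0.          0.          0.        ] [[-0.01499087 -0.99936263  0.03239766]
 [-0.98461789  0.00911322 -0.17448369]
 [ 0.17407723 -0.03451498 -0.98412694]] [105.88671591 501.12634986 856.61389541]
side [[429.37076468   0.         324.01683173]
 [  0.         429.37076468 197.71511869]
 [  0.           0.           1.        ]] [-0.03877467  0.          0.          0.          0.        ] [[-0.25747485  0.96616658 -0.01512742]
 [ 0.65963065  0.1643026  -0.73341125]
 [-0.70611196 -0.19881346 -0.67961688]] [ 8.82122029e-01 -3.26190834e+02  1.32278643e+03]
```

View pics/top0.png

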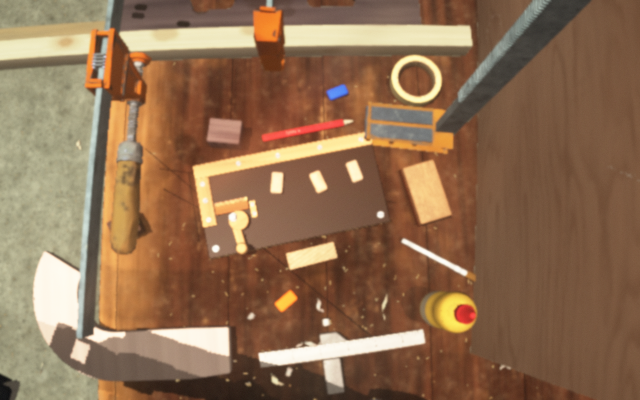

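The jig is at about px (190–390, 135–257), tilted a little. The tenons are near (277,182), (318,181) and (354,171), and the lever knob is near (241,247).

Run:
```python
import cv2
i=cv2.imread("pics/top0.png")
cv2.imwrite("pics/crop0.png",cv2.resize(i[125:265,185:395],(798,532),interpolation=cv2.INTER_CUBIC))
```

```text
(no output)
```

View pics/crop0.png

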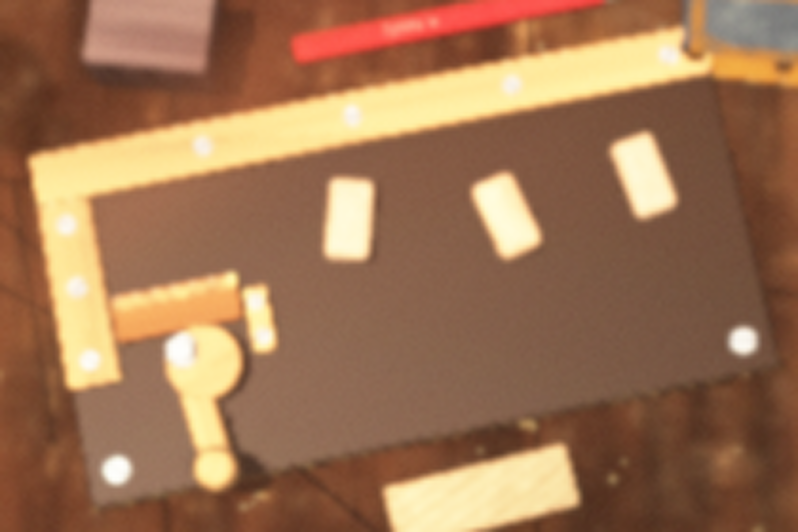

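View pics/side0.png

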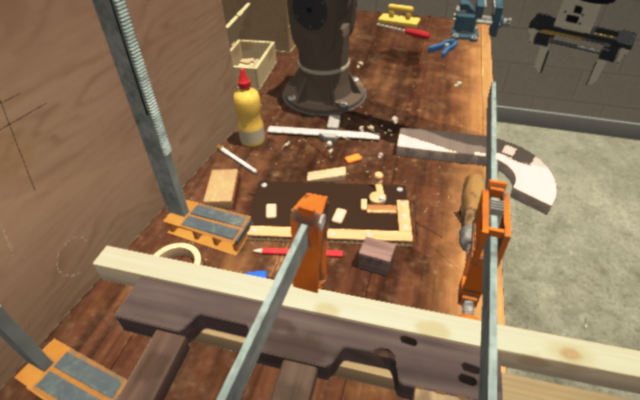

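Enlarged crop: the fence corner is at (92,195), the board's front corners at (97,505) and (775,365), and the tenon corners are clear. A clamp with an upright bar stands at the jig's far right corner. Next I fit the poses.

```bash
cat > h.py <<'E'
import numpy as np,cv2
from scipy.optimize import least_squares
def ray(d,uv,z):
    "pixels -> world points on planes z"
    uv=np.array(uv,float).reshape(-1,1,2); n=cv2.undistortPoints(uv,d["intrinsics"],np.array(d["D"]))[:,0]
    R=np.array(d["R"]);c=-R.T@np.array(d["t"]); v=np.c_[n,np.ones(len(n))]@R
    return c+v*((np.asarray(z)-c[2])/v[:,2])[:,None]
def fit(P,W):
    f=lambda p:(W[:,:2]-(p[:2]+P@np.array([[np.cos(p[2]),np.sin(p[2])],[-np.sin(p[2]),np.cos(p[2])]]))).ravel()
    r=least_squares(f,[*W[:,:2].mean(0),0]);return r.x,r.fun.reshape(-1,2)
def tojig(p,W):
    c,s=np.cos(p[2]),np.sin(p[2]);return (np.asarray(W)[:,:2]-p[:2])@np.array([[c,-s],[s,c]])
def toworld(p,J):
    c,s=np.cos(p[2]),np.sin(p[2]);return np.asarray(J)@np.array([[c,s],[-s,c]])+p[:2]
E
python3 - <<'E'
from h import *
from cell import vision
np.set_printoptions(suppress=True,precision=3)
d=vision.get_image("top")
cr=lambda L:np.array(L,float)/3.8+[185-.37,125-.37]
L=[(32,157),(68,388),(120,378),(92,195),(97,505),(775,365),(712,78)]
J=np.array([(87.5,170),(-30,170),(-30,145),(62.5,145),(-87.5,170),(-87.5,-170),(62.5,-170)])
z=[18,18,18,18,12,12,18]
p,r=fit(J,ray(d,cr(L),z));print("jig",p);print(r)
np.save("jig.npy",p)
for T in([(330,178),(375,180),(370,262),(323,259)],[(471,187),(512,171),(541,240),(508,260)],[(610,146),(650,131),(677,206),(638,220)]):
    W=ray(d,cr(T),[21]*4);q=tojig(p,W);e=(q[:2].mean(0)-q[2:].mean(0));print("tenon world",W.mean(0),"jig",q.mean(0),"ang",np.arctan2(e[1],e[0]),np.linalg.norm(e))
k=ray(d,cr([(214,468)]),[47]);print("knob",k,tojig(p,k))
def pts(d):
    v,u=np.mgrid[0:400:1,0:640:1];Z=d["z_map"].ravel();uv=np.c_[u.ravel(),v.ravel()].astype(float)
    n=cv2.undistortPoints(uv.reshape(-1,1,2),d["intrinsics"],np.array(d["D"]))[:,0]
    ok=Z>0;return ((np.c_[n,np.ones(len(n))]*Z[:,None])-np.array(d["t"]))@np.array(d["R"]),ok
for n in("top","side"):
    W,ok=pts(vision.get_image(n));
    # height map of tall stuff around the jig
    q=tojig(p,W);m=ok&(W[:,2]>60)&(abs(q[:,0])<300)&(abs(q[:,1])<400)
    h={}
    for a,b,zz in np.c_[q[m],W[m,2]]:
        k=(int(a//40)*40,int(b//40)*40);h.setdefault(k,[]).append(zz)
    print(n,{k:(int(min(v)),int(max(v))) for k,v in sorted(h.items()) if len(v)>8})
E
```

```text
jig [506.296 145.98    0.188]
[[-0.84  -0.702]
 [ 0.448  0.636]
 [ 0.427  0.091]
 [-0.372 -1.704]
 [ 1.059 -2.478]
 [ 1.63   2.671]
 [-2.351  1.485]]
tenon world [526.146 172.129  21.   ] jig [24.39  21.975] ang -0.26093187982573257 40.4395095660542
tenon world [528.055  95.071  21.   ] jig [ 11.853 -54.08 ] ang 0.2252050240864331 38.64353835608724
tenon world [546.895  28.153  21.   ] jig [  17.845 -123.341] ang 0.1325853853220736 39.50984049759816
knob [[404.63 233.82  47.  ]] [[-83.444 105.305]]
top {(-320, -320): (60, 475), (-320, -240): (62, 148), (-320, -200): (61, 137), (-280, -320): (60, 473), (-280, -280): (128, 145), (-280, -240): (60, 205), (-280, -200): (60, 148), (-240, -360): (347, 472), (-240, -320): (60, 473), (-240, -240): (60, 145), (-240, -200): (105, 133), (-240, 360): (292, 337), (-200, -360): (60, 473), (-200, -320): (60, 413), (-200, 320): (183, 230), (-160, -360): (60, 475), (-160, 280): (186, 229), (-160, 320): (183, 230), (-120, -360): (60, 480), (-120, 280): (181, 230), (-120, 320): (223, 230), (-80, -400): (91, 484), (-80, -360): (60, 481), (-80, 280): (61
[... 2569 characters left out ...]
), (200, 200): (60, 246), (200, 240): (82, 247), (240, -400): (60, 93), (240, -360): (60, 93), (240, -320): (61, 94), (240, -280): (81, 93), (240, -240): (82, 93), (240, -200): (82, 93), (240, -160): (82, 94), (240, -120): (88, 93), (240, -80): (89, 106), (240, -40): (72, 252), (240, 0): (62, 244), (240, 40): (88, 92), (240, 200): (61, 244), (240, 240): (60, 243), (280, -320): (83, 88), (280, -280): (83, 88), (280, -240): (82, 89), (280, -200): (82, 88), (280, -160): (82, 92), (280, -120): (82, 93), (280, -80): (83, 92), (280, -40): (82, 229), (280, 0): (88, 94), (280, 40): (88, 93), (280, 80): (88, 93), (280, 120): (87, 93), (280, 160): (87, 92), (280, 200): (70, 229), (280, 240): (69, 85)}
```

Run:
```python
from h import *
from cell import vision
for n in("top","side"):
    d=vision.get_image(n);v,u=np.mgrid[0:400,0:640];Z=d["z_map"].ravel()
    x=cv2.undistortPoints(np.c_[u.ravel(),v.ravel()].astype(float).reshape(-1,1,2),d["intrinsics"],np.array(d["D"]))[:,0]
    W=(np.c_[x,np.ones(len(x))]*Z[:,None]-np.array(d["t"]))@np.array(d["R"])
    m=(Z>0)&(W[:,2]>120)&(W[:,1]>150)&(W[:,1]<700)&(W[:,0]>50)&(W[:,0]<800)
    h={}
    for a,b,c in W[m]: h.setdefault((int(a//50)*50,int(b//50)*50),[]).append(c)
    print(n,[(k,int(min(c)),int(max(c))) for k,c in sorted(h.items()) if len(c)>5])
p=np.load("jig.npy");print(toworld(p,[(-25,22),(3.5,22),(38,113),(-83,135)]),toworld(p,[(-25,22)]))
```

```text
top [((150, 450), 294, 336), ((150, 500), 239, 303), ((200, 450), 293, 337), ((200, 500), 224, 332), ((250, 400), 183, 230), ((300, 400), 183, 231), ((350, 400), 182, 230), ((400, 400), 184, 231), ((450, 400), 182, 231), ((500, 400), 183, 230), ((550, 400), 182, 230), ((600, 400), 164, 253), ((600, 450), 211, 239), ((650, 400), 120, 249), ((650, 450), 237, 240), ((700, 150), 120, 253), ((700, 400), 120, 245), ((750, 150), 121, 250), ((750, 400), 184, 230)]
side [((150, 450), 334, 336), ((150, 500), 229, 337), ((150, 600), 301, 377), ((200, 450), 294, 336), ((200, 500), 226, 391), ((200, 550), 301, 400), ((200, 600), 227, 399), ((200, 650), 296, 336), ((250, 400), 191, 229), ((250, 550), 312, 394), ((250, 600), 296, 337), ((250, 650), 293, 337), ((300, 400), 184, 229), ((350, 400), 186, 230), ((400, 400), 188, 229), ((450, 400), 183, 229), ((500, 400), 187, 229), ((550, 400), 184, 230), ((600, 400), 166, 252), ((650, 400), 120, 247), ((700, 150), 120, 251), ((700, 400), 120, 244), ((750, 150), 120, 252), ((750, 400), 184, 229)]
[[477.62297002 162.91589899]
 [505.6200723  168.24621458]
 [522.4916972  264.09295826]
 [399.51217727 263.07429382]] [[477.62297002 162.91589899]]
```

Emit:
send_rows(
  steps=[
    [0, 0, -1, 0, 0, 0, 0],
    [0, 0, -1, 0, 0, 0, 0],
    [0, 0, -1, 0, 0, 0, 0],
    [0, 0, -1, 0, 0, 0, 0],
    [-0.93, -0.745, 0, 0, 0, 0, 0],
    [-0.93, -0.745, 0, 0, 0, 0, 0],
    [-0.93, -0.745, 0, 0, 0, 0, 0],
    [-0.93, -0.745, 0, 0, 0, 0, 0],
    [-0.93, -0.745, 0, 0, 0, 0, 0],
    [-0.93, -0.745, 0, 0, 0, 0, 0],
  ],
)

```text
t: 1.18
position: [322.9, 404.7, 346.9]
orientation: [[-0.942, 0.335, 0.0], [0.335, 0.942, 0.0], [-0.0, 0.0, -1.0]]
force: [0.9, 0.2, 0.2]
grip_width: 0.322
grasp_force: 0.0
```

Emit:
send_rows(
  steps=[
    [-0.93, -0.745, 0, 0, 0, 0, 0],
    [-0.93, -0.745, 0, 0, 0, 0, 0],
    [-0.93, -0.745, 0, 0, 0, 0, 0],
    [-0.93, -0.745, 0, 0, 0, 0, 0],
    [-0.93, -0.745, 0, 0, 0, 0, 0],
    [-0.93, -0.745, 0, 0, 0, 0, 0],
    [-0.93, -0.745, 0, 0, 0, 0, 0],
    [-0.93, -0.745, 0, 0, 0, 0, 0],
    [0, 0, 0, 0, 0, 0.8, 0],
    [0, 0, 0, 0, 0, 0.8, 0],
  ],
)

```text
t: 2.02
position: [473.7, 160.4, 346.9]
orientation: [[-0.856, 0.517, 0.001], [0.517, 0.856, -0.0], [-0.001, 0.0, -1.0]]
force: [0.0, 1.3, -1.2]
grip_width: 0.003
grasp_force: 0.0
```

Emit:
send_rows(
  steps=[
    [0, 0, 0, 0, 0, 0.84, 0],
    [0, 0, 0, 0, 0, 0.84, 0],
    [0, 0, 0, 0, 0, 0.84, 0],
    [0, 0, 0, 0, 0, 0.84, 0],
    [0, 0, 0, 0, 0, 0.84, 0],
    [0, 0, 0, 0, 0, 0.84, 0],
    [0, 0, 0, 0, 0, 0.84, 0],
    [0, 0, 0, 0, 0, 0.84, 0],
    [0, 0, 0, 0, 0, 0.36, 0],
    [0, 0, 0, 0, 0, 0, 0],
  ],
)

```text
t: 2.85
position: [472.5, 163.1, 346.8]
orientation: [[-0.184, 0.983, 0.0], [0.983, 0.184, 0.0], [0.0, 0.0, -1.0]]
force: [-0.2, 0.5, 0.2]
grip_width: 0.005
grasp_force: 0.0
```

Emit:
send_rows(
  steps=[
    [0, 0, 1, 0, 0, 0, 0],
    [0, 0, 1, 0, 0, 0, 0],
    [0, 0, 1, 0, 0, 0, 0],
    [0, 0, 1, 0, 0, 0, 0],
    [0, 0, 1, 0, 0, 0, 0],
    [0, 0, 1, 0, 0, 0, 0],
    [0, 0, 1, 0, 0, 0, 0],
    [0, 0, 1, 0, 0, 0, 0],
    [0, 0, 1, 0, 0, 0, 0],
    [0, 0, 1, 0, 0, 0, 0],
  ],
)

```text
t: 3.68
position: [472.7, 163.2, 45.5]
orientation: [[-0.188, 0.982, 0.001], [0.982, 0.188, 0.0], [0.0, 0.001, -1.0]]
force: [1.1, -0.1, -0.7]
grip_width: 0.008
grasp_force: 0.0
```

Run:
```python
from h import *
from cell import state, vision
s=state();d=vision.get_image("wrist");print(s["position"])
a=cv2.resize(d["frame"][:,:,::-1],(640,400));i=vision.get_image("side")["frame"][165:255,230:430,::-1]
np.save("mount.npy",d["mount"]);print(d["mount"])
cv2.imwrite("pics/w1.png",np.vstack([a,cv2.resize(i,(640,198))]) )
```

```text
[472.71197072 163.22751076  45.52472105]
[[ 4.58586281e-04 -9.62790974e-01 -2.70246794e-01  7.40164518e+01]
 [ 9.99999274e-01  1.40287208e-04  1.19712314e-03  4.54827103e-01]
 [-1.11466718e-03 -2.70247147e-01  9.62790339e-01 -1.58174278e+02]
 [ 0.00000000e+00  0.00000000e+00  0.00000000e+00  1.00000000e+00]]
```

View pics/w1.png

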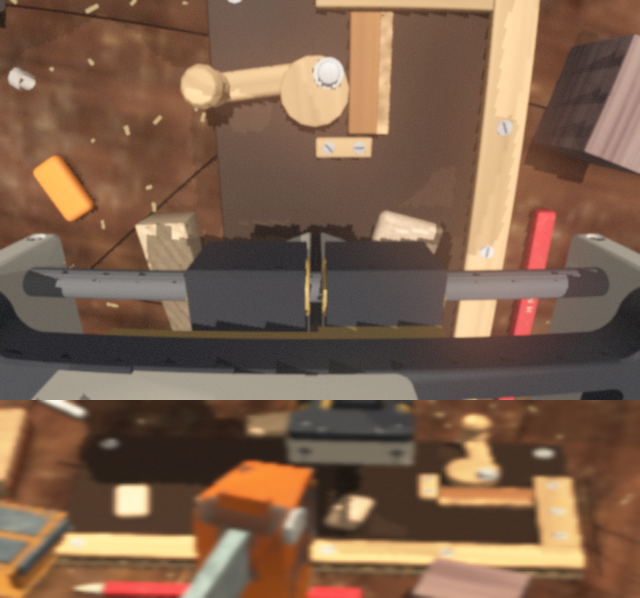

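The wrist view shows the fence inner edge (494,9)–(456,335), the stop edge at v≈9, the jaw front (393,12)–(388,133), the runner (316–372, 138–157), the knob (205,87), and tenon 1 beyond the fingers. I use these to refine the jig pose in the robot's frame.

```bash
cat >> h.py <<'E'
def wristcam(s,d):
    T=np.eye(4);T[:3,:3]=s["orientation"];T[:3,3]=s["position"]
    C=np.linalg.inv(T@np.array(d["mount"]));return dict(d,R=C[:3,:3],t=C[:3,3])
E
python3 - <<'E'
from h import *
from cell import state, vision
np.set_printoptions(suppress=True,precision=2)
s=state();d=wristcam(s,vision.get_image("wrist"));p=np.load("jig.npy")
L=[(494,9),(475,170),(460,300),(393,12),(388,133),(316,138),(372,138),(372,157),(316,157),(210,50),(222,235)]
z=[18]*9+[12]*2
W=ray(d,L,z);print(np.c_[tojig(p,W)]);print("tool",tojig(p,[s["position"]]))
k=ray(d,[(205,87)],[47]);print("knob",tojig(p,k))
E
```

```text
[[ 58.47 145.93]
 [ 57.48  62.37]
 [ 59.43 -21.1 ]
 [  6.52 142.85]
 [  6.91  82.36]
 [-32.04  79.49]
 [ -1.66  79.62]
 [ -1.2   69.24]
 [-32.02  69.13]
 [-88.63 125.76]
 [-89.36  20.42]]
tool [[-32.76  22.58]]
knob [[-81.32 104.92]]
```

Run:
```python
from h import *
p=np.load("jig.npy");p[:2]=toworld(p,[(-2,0.5)])[0];np.save("jig.npy",p);print(p)
```

```text
[5.04238238e+02 1.46096936e+02 1.88136514e-01]
```

Emit:
send_rows(
  steps=[
    [0.08, 0, 0.4, 0, 0, 0, 0],
    [0, 0, 0.5, 0, 0, 0, 0],
    [0, 0, 0.12, 0, 0, 0, 0],
    [0, 0.3, 0, 0, 0, 0, 0],
    [0, 0.3, 0, 0, 0, 0, 0],
    [0, 0.2, 0, 0, 0, 0, 0],
    [0, 0.2, 0, 0, 0, 0, 0],
    [0, 0, 0, 0, 0, 0, 0],
  ],
)

```text
t: 4.5
position: [503.9, 171.5, 17.0]
orientation: [[-0.186, 0.983, 0.002], [0.983, 0.186, 0.001], [0.0, 0.003, -1.0]]
force: [0.5, -0.0, 0.1]
grip_width: 0.004
grasp_force: 0.2
```

Emit:
send_rows(
  steps=[
    [0, 0.05, 0, 0, 0, 0, 0],
    [0, 0.03, 0, 0, 0, 0, 0],
    [0, 0, 0, 0, 0, 0, 0],
  ],
)

```text
t: 4.75
position: [503.8, 171.4, 16.2]
orientation: [[-0.186, 0.983, -0.0], [0.983, 0.186, -0.0], [0.0, -0.0, -1.0]]
force: [-0.2, -0.5, 1.1]
grip_width: 0.006
grasp_force: 0.9
```

```bash
cat > look.py <<'E'
import sys
from h import *
from cell import state, vision
np.set_printoptions(suppress=True,precision=2)
p=np.load("jig.npy");s=state();d=vision.get_image("wrist");s=state() if 0 else s
print(s["t"],"jig",tojig(p,[s["position"]]),s["position"],s["force"])
if len(sys.argv)>1:
    a=d["frame"][:300,:,::-1];t=vision.get_image("top")["frame"][125:265,185:395,::-1]
    cv2.imwrite(sys.argv[1],np.vstack([a,cv2.resize(t,(640,300),interpolation=cv2.INTER_CUBIC)]))
E
python3 look.py pics/w2.png; python3 look.py
```

```text
4.75 jig [[ 4.3  24.96]] [503.8  171.42  16.19] [-0.18 -0.53  1.07]
4.85 jig [[ 4.29 24.95]] [503.79 171.41  16.18] [-0.6  -0.44  2.26]
```

View pics/w2.png

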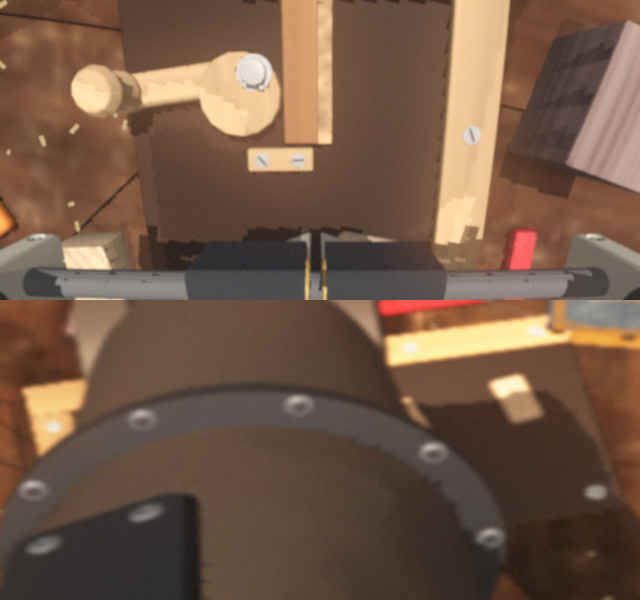

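Emit:
send_rows(
  steps=[
    [0, 0, -0.03, 0, 0, 0, 0],
    [0, 0.1, 0, 0, 0, 0, 0],
    [0, 0, 0, 0, 0, 0, 0],
  ],
)

```text
t: 5.15
position: [507.5, 172.3, 17.1]
orientation: [[-0.186, 0.982, 0.001], [0.982, 0.186, 0.0], [0.0, 0.001, -1.0]]
force: [0.6, -0.7, 0.1]
grip_width: 0.007
grasp_force: 0.0
```

Emit:
send_rows(
  steps=[
    [0, 0.1, 0, 0, 0, 0, 0],
    [0, 0, 0, 0, 0, 0, 0],
    [0, 0, 0, 0, 0, 0, 0],
  ],
)

```text
t: 5.4
position: [510.1, 172.6, 17.0]
orientation: [[-0.186, 0.983, 0.0], [0.983, 0.186, 0.0], [-0.0, 0.0, -1.0]]
force: [-0.4, 0.1, -0.2]
grip_width: 0.007
grasp_force: 0.0
```

Run:
```python
from h import *
from cell import state, vision
i=vision.get_image("side");cv2.imwrite("pics/s3.png",cv2.resize(i["frame"][170:250,235:420,::-1],(740,320),interpolation=cv2.INTER_CUBIC))
```

```text
(no output)
```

View pics/s3.png

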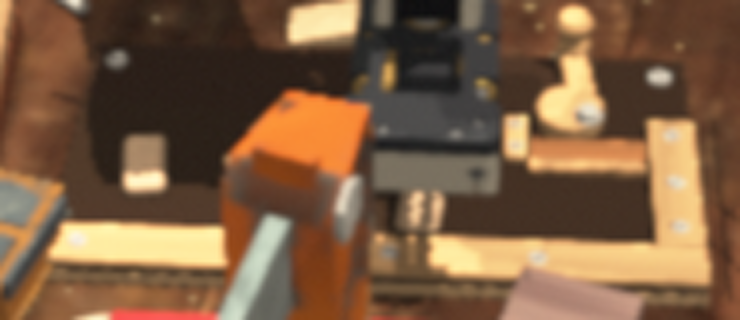

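Emit:
send_rows(
  steps=[
    [0, 0.08, 0, 0, 0, 0, 0],
    [0, 0, 0, 0, 0, 0, 0],
    [0, 0, 0, 0, 0, 0, 0],
  ],
)

```text
t: 5.7
position: [512.4, 173.1, 17.0]
orientation: [[-0.186, 0.983, 0.0], [0.983, 0.186, 0.0], [0.0, 0.0, -1.0]]
force: [0.2, -0.6, 0.7]
grip_width: 0.005
grasp_force: 0.0
```

Emit:
send_rows(
  steps=[
    [0, 0.08, 0, 0, 0, 0, 0],
    [0, 0, 0, 0, 0, 0, 0],
    [0, 0, 0, 0, 0, 0, 0],
  ],
)

```text
t: 5.95
position: [514.8, 173.6, 17.1]
orientation: [[-0.186, 0.983, 0.0], [0.983, 0.186, 0.0], [0.0, 0.0, -1.0]]
force: [-0.8, -0.5, -0.8]
grip_width: 0.004
grasp_force: 0.0
```

Emit:
send_rows(
  steps=[
    [0, 0.06, 0, 0, 0, 0, 0],
    [0, 0, 0, 0, 0, 0, 0],
    [0, 0, 0, 0, 0, 0, 0],
  ],
)

```text
t: 6.2
position: [516.1, 173.7, 17.0]
orientation: [[-0.186, 0.983, -0.001], [0.983, 0.186, -0.0], [-0.0, -0.001, -1.0]]
force: [-1.8, -1.0, 1.6]
grip_width: 0.006
grasp_force: 1.1
```

Run:
```python
from h import *
from cell import state, vision
np.set_printoptions(suppress=True,precision=1)
p=np.load("jig.npy");s=state();print(tojig(p,[s["position"]]),s["force"])
d=vision.get_image("side")
cv2.imwrite("pics/s4.png",cv2.resize(d["frame"][195:245,310:400,::-1],(720,400),interpolation=cv2.INTER_CUBIC))
print(tojig(p,ray(d,[(337,228),(345,228),(341,218),(372,232.5),(397.5,230.5)],[21,21,21,18,18])))
```

```text
[[16.8 24.9]] [-1.8 -1.   1.6]
[[ 67.5  19.4]
 [ 66.6  35.7]
 [ 38.6  26.3]
 [ 73.   90.5]
 [ 64.6 142.1]]
```

View pics/s4.png

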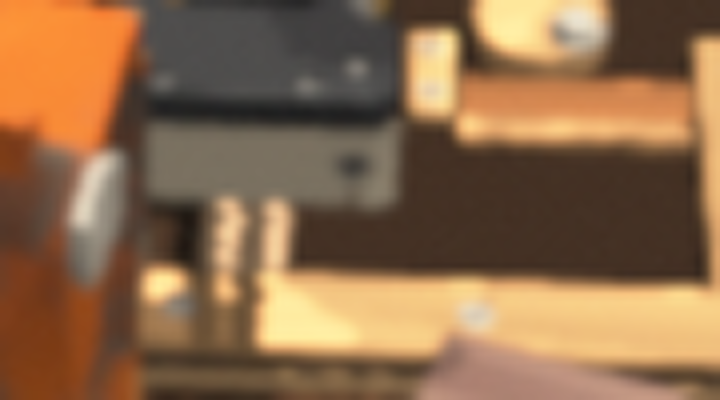

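Emit:
send_rows(
  steps=[
    [0, -0.45, 0, 0, 0, 0, 0],
    [0, -0.45, 0, 0, 0, 0, 0],
    [-0.6, 0, 0, 0, 0, 0, 0.15],
    [-0.57, 0, 0, 0, 0, 0, 0.15],
    [0, 0.6, 0, 0, 0, 0, 0.15],
    [0, 0.6, 0, 0, 0, 0, 0.15],
    [0, 0.5, 0, 0, 0, 0, 0.15],
    [0, 0, 0, 0, 0, 0, 0.15],
  ],
)

```text
t: 6.92
position: [550.2, 144.4, 17.5]
orientation: [[-0.186, 0.983, 0.004], [0.983, 0.186, 0.001], [-0.0, 0.004, -1.0]]
force: [0.8, -0.1, 0.1]
grip_width: 0.15
grasp_force: 0.0
```

```bash
python3 look.py
```

```text
6.9167 jig [[ 44.82 -10.21]] [550.18 144.45  17.52] [ 0.84 -0.13  0.12]
```

Emit:
send_rows(
  steps=[
    [0, -0.09, 0, 0, 0, 0, 0.15],
    [0.3, 0, 0, 0, 0, 0, 0.15],
    [0.35, 0, 0, 0, 0, 0, 0.15],
    [0.35, 0, 0, 0, 0, 0, 0.15],
    [0.35, 0, 0, 0, 0, 0, 0.15],
    [0.35, 0, 0, 0, 0, 0, 0.15],
    [0.35, 0, 0, 0, 0, 0, 0.15],
    [0.35, 0, 0, 0, 0, 0, 0.15],
    [0.35, 0, 0, 0, 0, 0, 0.15],
    [0.3, 0, 0, 0, 0, 0, 0.15],
  ],
)

```text
t: 7.8
position: [526.5, 234.7, 17.0]
orientation: [[-0.187, 0.982, -0.0], [0.982, 0.187, 0.0], [0.0, 0.0, -1.0]]
force: [0.2, -0.2, -0.3]
grip_width: 0.148
grasp_force: 0.0
```

Emit:
send_rows(
  steps=[
    [0.3, 0, 0, 0, 0, 0, 0.15],
    [0.2, 0, 0, 0, 0, 0, 0.15],
    [0.1, 0, 0, 0, 0, 0, 0.15],
    [0, 0, 0, 0, 0, 0, 0.15],
  ],
)

```text
t: 8.13
position: [523.3, 251.7, 17.0]
orientation: [[-0.187, 0.982, -0.0], [0.982, 0.187, 0.0], [0.0, 0.0, -1.0]]
force: [-0.2, 0.7, -0.5]
grip_width: 0.152
grasp_force: 0.0
```

```bash
python3 look.py
```

```text
8.1333 jig [[ 38.44 100.21]] [523.26 251.72  16.98] [-0.2   0.75 -0.49]
```

Emit:
send_rows(
  steps=[
    [0.15, 0.05, 0, 0, 0, 0, 0.15],
    [0.15, 0, 0, 0, 0, 0, 0.15],
    [0.05, 0, 0, 0, 0, 0, 0.15],
    [0.05, 0, 0, 0, 0, 0, 0.15],
    [0, 0, 0, 0, 0, 0, 0.15],
  ],
)

```text
t: 8.6
position: [522.6, 263.3, 17.0]
orientation: [[-0.187, 0.982, 0.0], [0.982, 0.187, 0.0], [0.0, 0.0, -1.0]]
force: [-0.0, -0.3, -0.2]
grip_width: 0.147
grasp_force: 0.0
```

Emit:
send_rows(
  steps=[
    [0.05, 0, 0, 0, 0, 0, 0.15],
    [0, 0, 0, 0, 0, 0, 0.15],
  ],
)

```text
t: 8.77
position: [522.6, 263.7, 17.0]
orientation: [[-0.186, 0.983, 0.0], [0.983, 0.186, -0.001], [-0.001, 0.0, -1.0]]
force: [0.4, -2.2, 0.9]
grip_width: 0.151
grasp_force: 1.1
```

```bash
python3 look.py pics/w3.png
```

```text
8.7667 jig [[ 40.04 112.05]] [522.62 263.66  17.02] [ 0.37 -2.22  0.86]
```

View pics/w3.png

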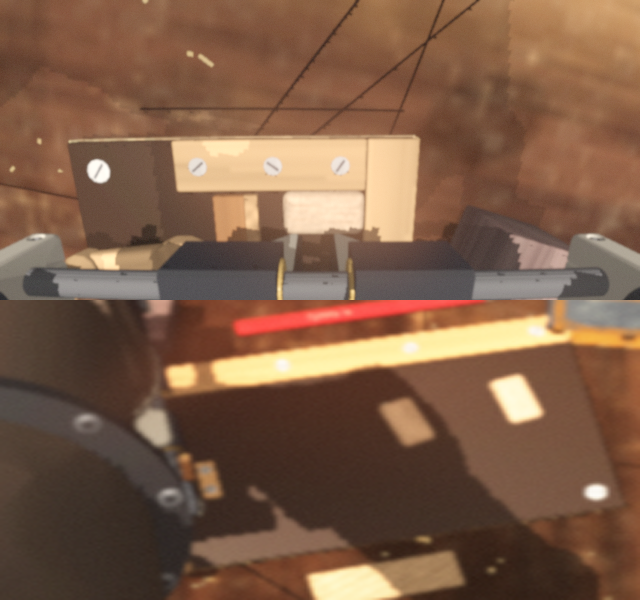

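Emit:
send_rows(
  steps=[
    [-0.2, 0, 0, 0, 0, 0, 0.15],
    [0, 0, -0.7, 0, 0, 0, 0.15],
    [0, 0, -0.7, 0, 0, 0, 0.15],
    [-0.9, -0.42, 0, 0, 0, 0, 0.15],
    [-0.9, -0.42, 0, 0, 0, 0, 0.15],
    [-0.9, -0.42, 0, 0, 0, 0, 0.15],
    [-0.9, -0.42, 0, 0, 0, 0, 0.15],
    [-0.9, -0.42, 0, 0, 0, 0, 0.15],
    [-0.9, -0.42, 0, 0, 0, 0, 0.15],
    [0, 0, 0, 0, 0, 0, 0.15],
  ],
)

```text
t: 9.7
position: [477.4, 79.1, 59.2]
orientation: [[-0.18, 0.984, -0.002], [0.984, 0.18, -0.002], [-0.002, -0.002, -1.0]]
force: [-0.7, -0.1, -0.3]
grip_width: 0.15
grasp_force: 0.0
```

```bash
python3 look.py
```

```text
9.7 jig [[-38.85 -60.82]] [477.45  79.08  59.18] [-0.67 -0.14 -0.3 ]
```

Emit:
send_rows(
  steps=[
    [0, 0, 0.7, 0, 0, 0, 0.15],
    [0, 0, 0.7, 0, 0, 0, 0.15],
    [0, 0, 0, 0, 0, 0, 0.15],
    [0, 0, 0, 0, 0, 0, 0.15],
  ],
)

```text
t: 10.08
position: [478.8, 85.8, 16.6]
orientation: [[-0.187, 0.982, -0.002], [0.982, 0.187, -0.0], [0.0, -0.002, -1.0]]
force: [-0.3, -0.3, -0.3]
grip_width: 0.15
grasp_force: 0.0
```

```bash
python3 look.py
```

```text
10.0833 jig [[-36.23 -54.48]] [478.84  85.8   16.58] [-0.28 -0.35 -0.28]
```

Emit:
send_rows(
  steps=[
    [-0.08, 0.2, 0, 0, 0, 0, 0.15],
    [0, 0.3, 0, 0, 0, 0, 0.15],
    [0, 0.3, 0, 0, 0, 0, 0.15],
    [0, 0.3, 0, 0, 0, 0, 0.15],
    [0, 0.2, 0, 0, 0, 0, 0.15],
    [0, 0.1, 0, 0, 0, 0, 0.15],
    [0, 0.05, 0, 0, 0, 0, 0.15],
    [0, 0, 0, 0, 0, 0, 0.15],
  ],
)

```text
t: 10.8
position: [522.7, 91.1, 17.3]
orientation: [[-0.186, 0.983, -0.001], [0.983, 0.186, 0.0], [0.0, -0.001, -1.0]]
force: [-3.1, 0.2, 7.5]
grip_width: 0.15
grasp_force: 3.7
```

Emit:
send_rows(
  steps=[
    [0, 0.05, 0, 0, 0, 0, 0.15],
    [0, 0, 0, 0, 0, 0, 0.15],
  ],
)

```text
t: 10.97
position: [523.8, 91.3, 17.3]
orientation: [[-0.186, 0.983, -0.001], [0.983, 0.186, 0.0], [0.0, -0.001, -1.0]]
force: [-4.0, -0.9, 8.5]
grip_width: 0.148
grasp_force: 4.2
```

```bash
python3 look.py
```

```text
10.9667 jig [[  8.94 -57.49]] [523.77  91.29  17.34] [-4.   -0.95  8.46]
```

Emit:
send_rows(
  steps=[
    [0, -0.4, 0, 0, 0, 0, 0.15],
    [0, -0.4, 0, 0, 0, 0, 0.15],
    [-0.5, 0, 0, 0, 0, 0, 0.15],
    [-0.45, 0, 0, 0, 0, 0, 0.15],
    [0, 0, 0, 0, 0, 0, 0.15],
    [0, 0, 0, 0, 0, 0, 0.15],
  ],
)

```text
t: 11.52
position: [506.0, 58.4, 17.0]
orientation: [[-0.185, 0.983, 0.0], [0.983, 0.185, -0.0], [-0.0, 0.0, -1.0]]
force: [-0.9, 1.0, -0.1]
grip_width: 0.154
grasp_force: 0.0
```

```bash
python3 look.py pics/w4.png
```

```text
11.5167 jig [[-14.66 -86.52]] [506.02  58.36  17.04] [-0.91  0.99 -0.08]
```

View pics/w4.png

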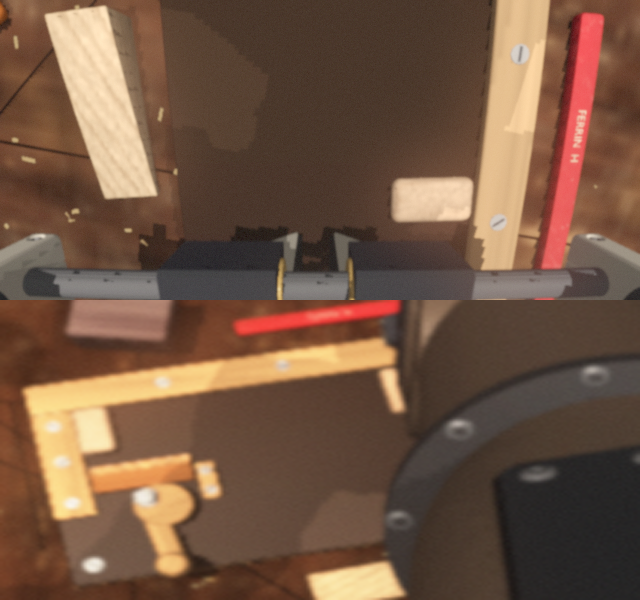

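Tenon 2 lies square against the fence (wrist px 392–473 × 178–222), and tenon 1 is in the corner. The next move sweeps tenon 2 along the fence.

Emit:
send_rows(
  steps=[
    [0, 0.6, 0, 0, 0, 0, 0.15],
    [0, 0.6, 0, 0, 0, 0, 0.15],
    [0, 0.6, 0, 0, 0, 0, 0.15],
    [0, 0.05, 0, 0, 0, 0, 0.15],
    [0, 0, 0, 0, 0, 0, 0.15],
  ],
)

```text
t: 12.03
position: [561.0, 70.4, 16.8]
orientation: [[-0.188, 0.982, 0.0], [0.982, 0.188, 0.0], [0.0, 0.001, -1.0]]
force: [-0.0, 1.2, 0.3]
grip_width: 0.148
grasp_force: 0.0
```

```bash
python3 look.py
```

```text
12.0333 jig [[ 41.63 -84.98]] [561.02  70.4   16.83] [-0.    1.17  0.28]
```

Emit:
send_rows(
  steps=[
    [0.3, 0, 0, 0, 0, 0, 0.15],
    [0.35, 0, 0, 0, 0, 0, 0.15],
    [0.35, 0, 0, 0, 0, 0, 0.15],
    [0.35, 0, 0, 0, 0, 0, 0.15],
    [0.35, 0, 0, 0, 0, 0, 0.15],
    [0.35, 0, 0, 0, 0, 0, 0.15],
    [0.35, 0, 0, 0, 0, 0, 0.15],
    [0.35, 0, 0, 0, 0, 0, 0.15],
    [0.35, 0, 0, 0, 0, 0, 0.15],
    [0.35, 0, 0, 0, 0, 0, 0.15],
  ],
)

```text
t: 12.92
position: [540.8, 172.0, 17.0]
orientation: [[-0.186, 0.982, -0.0], [0.982, 0.186, -0.0], [-0.0, -0.0, -1.0]]
force: [-0.2, -0.8, 0.0]
grip_width: 0.149
grasp_force: 0.1
```

```bash
python3 look.py
```

```text
12.9167 jig [[40.74 18.56]] [540.79 171.95  16.99] [-0.18 -0.77  0.03]
```

Emit:
send_rows(
  steps=[
    [0.35, 0, 0, 0, 0, 0, 0.15],
    [0.35, 0, 0, 0, 0, 0, 0.15],
    [0.35, 0, 0, 0, 0, 0, 0.15],
    [0.35, 0, 0, 0, 0, 0, 0.15],
    [0.3, 0, 0, 0, 0, 0, 0.15],
    [0.25, 0, 0, 0, 0, 0, 0.15],
    [0.2, 0, 0, 0, 0, 0, 0.15],
    [0.1, 0, 0, 0, 0, 0, 0.15],
    [0.05, 0, 0, 0, 0, 0, 0.15],
    [0, 0, 0, 0, 0, 0, 0.15],
  ],
)

```text
t: 13.8
position: [528.2, 238.8, 17.0]
orientation: [[-0.186, 0.982, 0.0], [0.982, 0.186, -0.0], [-0.0, 0.0, -1.0]]
force: [0.5, -0.3, 0.4]
grip_width: 0.151
grasp_force: 0.0
```

```bash
python3 look.py
```

```text
13.8 jig [[40.89 86.55]] [528.22 238.76  17.03] [ 0.48 -0.34  0.42]
```

Emit:
send_rows(
  steps=[
    [0.1, 0, 0, 0, 0, 0, 0.15],
    [0.05, 0, 0, 0, 0, 0, 0.15],
    [0, 0, 0, 0, 0, 0, 0.15],
  ],
)

```text
t: 14.1
position: [527.7, 242.3, 17.1]
orientation: [[-0.185, 0.983, 0.0], [0.983, 0.185, -0.001], [-0.001, 0.0, -1.0]]
force: [1.6, -3.4, 0.2]
grip_width: 0.15
grasp_force: 1.3
```

Emit:
send_rows(
  steps=[
    [0.05, 0, 0, 0, 0, 0, 0.15],
    [0, 0, 0, 0, 0, 0, 0.15],
  ],
)

```text
t: 14.27
position: [527.7, 242.4, 17.0]
orientation: [[-0.185, 0.983, 0.001], [0.983, 0.185, -0.002], [-0.002, 0.0, -1.0]]
force: [1.1, -6.6, 1.5]
grip_width: 0.152
grasp_force: 3.4
```

```bash
python3 look.py
```

```text
14.2667 jig [[41.06 90.26]] [527.69 242.45  17.03] [ 1.1  -6.62  1.45]
```

Emit:
send_rows(
  steps=[
    [-0.25, 0, 0, 0, 0, 0, 0.15],
    [0, 0, -0.7, 0, 0, 0, 0.15],
    [0, 0, -0.7, 0, 0, 0, 0.15],
    [-1, -0.35, 0, 0, 0, 0, 0.15],
    [-1, -0.35, 0, 0, 0, 0, 0.15],
    [-1, -0.35, 0, 0, 0, 0, 0.15],
    [-1, -0.35, 0, 0, 0, 0, 0.15],
    [-1, -0.35, 0, 0, 0, 0, 0.15],
    [-1, -0.35, 0, 0, 0, 0, 0.15],
    [-1, -0.35, 0, 0, 0, 0, 0.15],
  ],
)

```text
t: 15.15
position: [495.0, 16.0, 59.2]
orientation: [[-0.187, 0.982, 0.0], [0.982, 0.187, 0.001], [0.001, 0.0, -1.0]]
force: [0.7, -0.1, 0.4]
grip_width: 0.149
grasp_force: 0.0
```

Emit:
send_rows(
  steps=[
    [0, 0, 0, 0, 0, 0, 0.15],
    [0, 0, 0.7, 0, 0, 0, 0.15],
    [0, 0, 0.7, 0, 0, 0, 0.15],
    [0, 0, 0, 0, 0, 0, 0.15],
  ],
)

```text
t: 15.48
position: [493.6, 17.2, 14.7]
orientation: [[-0.186, 0.983, -0.004], [0.983, 0.186, -0.0], [0.001, -0.004, -1.0]]
force: [-0.7, 0.1, -0.2]
grip_width: 0.15
grasp_force: 0.0
```

```bash
python3 look.py
```

```text
15.4833 jig [[ -34.6  -124.63]] [493.56  17.2   14.67] [-0.7   0.08 -0.2 ]
```

Emit:
send_rows(
  steps=[
    [-0.05, 0.2, 0, 0, 0, 0, 0.15],
    [0, 0.3, 0, 0, 0, 0, 0.15],
    [0, 0.3, 0, 0, 0, 0, 0.15],
    [0, 0.25, 0, 0, 0, 0, 0.15],
    [0, 0.2, 0, 0, 0, 0, 0.15],
    [0, 0.07, 0, 0, 0, 0, 0.15],
    [0, 0, 0, 0, 0, 0, 0.15],
  ],
)

```text
t: 16.12
position: [535.6, 23.4, 17.6]
orientation: [[-0.187, 0.982, 0.001], [0.982, 0.187, 0.0], [0.0, 0.001, -1.0]]
force: [-0.7, 0.3, 7.0]
grip_width: 0.152
grasp_force: 2.9
```

```bash
python3 look.py
```

```text
16.1167 jig [[   7.9  -126.41]] [535.64  23.4   17.61] [-0.69  0.27  7.02]
```

Emit:
send_rows(
  steps=[
    [0, 0.05, 0, 0, 0, 0, 0.15],
    [0, 0, 0, 0, 0, 0, 0.15],
  ],
)

```text
t: 16.33
position: [536.3, 23.5, 17.5]
orientation: [[-0.186, 0.982, -0.0], [0.982, 0.186, 0.0], [0.0, -0.0, -1.0]]
force: [-2.5, -0.3, 7.3]
grip_width: 0.149
grasp_force: 3.5
```

```bash
python3 look.py
```

```text
16.3333 jig [[   8.52 -126.45]] [536.26  23.47  17.5 ] [-2.54 -0.3   7.28]
```

Emit:
send_rows(
  steps=[
    [0, -0.4, 0, 0, 0, 0, 0.15],
    [0, -0.4, 0, 0, 0, 0, 0.15],
    [-0.44, 0, 0, 0, 0, 0, 0.15],
    [-0.43, 0, 0, 0, 0, 0, 0.15],
    [0, 0, 0, 0, 0, 0, 0.15],
    [0, 0.6, 0, 0, 0, 0, 0.15],
    [0, 0.6, 0, 0, 0, 0, 0.15],
    [0, 0.6, 0, 0, 0, 0, 0.15],
    [0, 0.05, 0, 0, 0, 0, 0.15],
    [0, 0, 0, 0, 0, 0, 0.15],
  ],
)

```text
t: 17.22
position: [572.9, 4.5, 16.9]
orientation: [[-0.187, 0.982, 0.001], [0.982, 0.187, 0.0], [0.0, 0.001, -1.0]]
force: [-0.7, 0.1, -0.2]
grip_width: 0.152
grasp_force: 0.0
```

```bash
python3 look.py
```

```text
17.2167 jig [[  40.93 -151.88]] [572.86   4.55  16.92] [-0.68  0.1  -0.2 ]
```

Emit:
send_rows(
  steps=[
    [0.3, 0, 0, 0, 0, 0, 0.15],
    [0.35, 0, 0, 0, 0, 0, 0.15],
    [0.35, 0, 0, 0, 0, 0, 0.15],
    [0.35, 0, 0, 0, 0, 0, 0.15],
    [0.35, 0, 0, 0, 0, 0, 0.15],
    [0.35, 0, 0, 0, 0, 0, 0.15],
    [0.35, 0, 0, 0, 0, 0, 0.15],
    [0.35, 0, 0, 0, 0, 0, 0.15],
    [0.35, 0, 0, 0, 0, 0, 0.15],
    [0.35, 0, 0, 0, 0, 0, 0.15],
  ],
)

```text
t: 18.1
position: [552.4, 106.4, 17.0]
orientation: [[-0.186, 0.982, -0.0], [0.982, 0.186, -0.0], [-0.0, -0.0, -1.0]]
force: [0.4, 0.5, -0.2]
grip_width: 0.151
grasp_force: 0.0
```

Emit:
send_rows(
  steps=[
    [0.35, 0, 0, 0, 0, 0, 0.15],
    [0.35, 0, 0, 0, 0, 0, 0.15],
    [0.35, 0, 0, 0, 0, 0, 0.15],
    [0.35, 0, 0, 0, 0, 0, 0.15],
    [0.35, 0, 0, 0, 0, 0, 0.15],
    [0.35, 0, 0, 0, 0, 0, 0.15],
    [0.35, 0, 0, 0, 0, 0, 0.15],
    [0.3, 0, 0, 0, 0, 0, 0.15],
    [0.25, 0, 0, 0, 0, 0, 0.15],
    [0.2, 0, 0, 0, 0, 0, 0.15],
  ],
)

```text
t: 18.93
position: [534.5, 200.7, 17.0]
orientation: [[-0.187, 0.982, 0.0], [0.982, 0.187, 0.0], [0.0, 0.0, -1.0]]
force: [0.8, -0.5, 0.5]
grip_width: 0.153
grasp_force: 0.0
```

Emit:
send_rows(
  steps=[
    [0.15, 0, 0, 0, 0, 0, 0.15],
    [0.15, 0, 0, 0, 0, 0, 0.15],
    [0.1, 0, 0, 0, 0, 0, 0.15],
    [0, 0, 0, 0, 0, 0, 0.15],
  ],
)

```text
t: 19.27
position: [532.3, 212.0, 17.0]
orientation: [[-0.187, 0.982, -0.0], [0.982, 0.187, 0.0], [0.0, 0.0, -1.0]]
force: [-0.5, 0.4, 0.1]
grip_width: 0.151
grasp_force: 0.0
```

```bash
python3 look.py
```

```text
19.2667 jig [[39.94 59.47]] [532.35 211.99  17.02] [-0.47  0.39  0.13]
```

Emit:
send_rows(
  steps=[
    [0.15, 0, 0, 0, 0, 0, 0.15],
    [0.12, 0, 0, 0, 0, 0, 0.15],
    [0.05, 0, 0, 0, 0, 0, 0.15],
    [0.05, 0, 0, 0, 0, 0, 0.15],
    [0, 0, 0, 0, 0, 0, 0.15],
  ],
)

```text
t: 19.73
position: [530.9, 220.6, 17.1]
orientation: [[-0.185, 0.983, 0.001], [0.983, 0.185, -0.002], [-0.002, 0.0, -1.0]]
force: [1.1, -5.3, 1.3]
grip_width: 0.153
grasp_force: 2.6
```

```bash
python3 look.py
```

```text
19.7333 jig [[40.11 68.18]] [530.89 220.58  17.06] [ 1.11 -5.35  1.29]
```

Emit:
send_rows(
  steps=[
    [-0.25, 0, 0, 0, 0, 0, 0.15],
    [0, 0, -0.75, 0, 0, 0, 0.15],
    [0, 0, -0.75, 0, 0, 0, 0.15],
    [0.45, -0.82, 0, 0, 0, 0, 0.15],
    [0.45, -0.82, 0, 0, 0, 0, 0.15],
    [0.45, -0.82, 0, 0, 0, 0, 0.15],
    [0.45, -0.82, 0, 0, 0, 0, 0.15],
    [0.45, -0.82, 0, 0, 0, 0, 0.15],
    [0, 0, 0, 0, 0, -1, 0.15],
    [0, 0, 0, 0, 0, 0, 0.15],
  ],
)

```text
t: 20.62
position: [396.7, 259.1, 62.2]
orientation: [[-0.311, 0.951, -0.001], [0.951, 0.311, 0.0], [0.001, -0.001, -1.0]]
force: [0.6, -0.5, -0.9]
grip_width: 0.148
grasp_force: 0.0
```

```bash
python3 look.py
python3 - <<'E'
from h import *
from cell import state, vision
d=vision.get_image("top");cv2.imwrite("pics/t5.png",cv2.resize(d["frame"][125:265,185:395,::-1],(780,520),interpolation=cv2.INTER_CUBIC))
E
```

```text
20.6167 jig [[-84.5  131.17]] [396.7  259.15  62.17] [ 0.57 -0.49 -0.85]
```

Emit:
send_rows(
  steps=[
    [0, 0, 0.6, 0, 0, 0, 0.15],
    [0, 0, 0.57, 0, 0, 0, 0.15],
    [0, 0, 0, 0, 0, 0, 0.15],
    [-0.2, 0, 0, 0, 0, 0, 0.15],
    [-0.13, 0, 0, 0, 0, 0, 0.15],
    [0, 0, 0, 0, 0, 0, 0.15],
  ],
)

```text
t: 21.22
position: [402.1, 247.7, 27.6]
orientation: [[-0.3, 0.954, 0.0], [0.954, 0.3, -0.0], [-0.0, 0.0, -1.0]]
force: [-1.2, -0.5, -0.8]
grip_width: 0.148
grasp_force: 0.3
```

Emit:
send_rows(
  steps=[
    [-0.202, -0.047, 0, 0, 0, -0.833, 0.15],
    [-0.202, -0.047, 0, 0, 0, -0.833, 0.15],
    [-0.202, -0.047, 0, 0, 0, -0.833, 0.15],
    [0, 0, 0, 0, 0, 0, 0.15],
  ],
)

```text
t: 21.55
position: [405.4, 229.6, 27.7]
orientation: [[-0.573, 0.82, 0.001], [0.82, 0.573, 0.0], [-0.0, 0.001, -1.0]]
force: [-1.2, -0.4, -0.7]
grip_width: 0.144
grasp_force: 0.3
```

```bash
cat >> look.py <<'E'
y=s["orientation"][:,1];a=np.arctan2(y[1],y[0])-p[2];q=tojig(p,[s["position"]])[0]-[-23.5,112]
print("tool ang",a,"in lever frame (along arm, behind)",-q@[np.cos(a),np.sin(a)],q@[-np.sin(a),np.cos(a)])
E
python3 look.py
```

```text
21.55 jig [[-81.51 100.51]] [405.37 229.59  27.74] [-1.21 -0.4  -0.67]
tool ang 0.42155381751792054 in lever frame (along arm, behind) 57.63112328240492 13.250133613464318
```

Emit:
send_rows(
  steps=[
    [-0.2, -0.04, 0, 0, 0, -0.833, 0.15],
    [-0.2, -0.04, 0, 0, 0, -0.833, 0.15],
    [-0.2, -0.04, 0, 0, 0, -0.833, 0.15],
    [-0.2, -0.04, 0, 0, 0, -0.833, 0.15],
    [0, 0, 0, 0, 0, 0, 0.15],
  ],
)

```text
t: 22.02
position: [418.3, 209.4, 27.3]
orientation: [[-0.845, 0.535, 0.001], [0.535, 0.845, 0.0], [-0.0, 0.0, -1.0]]
force: [-1.3, -0.8, 0.1]
grip_width: 0.151
grasp_force: 0.3
```

```bash
python3 look.py
```

```text
22.0167 jig [[-72.58  78.24]] [418.31 209.39  27.34] [-1.29 -0.77  0.11]
tool ang 0.8183506309223891 in lever frame (along arm, behind) 58.183349846860196 12.758588030486884
```

Emit:
send_rows(
  steps=[
    [-0.2, -0.04, 0, 0, 0, -0.833, 0.15],
    [-0.2, -0.04, 0, 0, 0, -0.833, 0.15],
    [-0.2, -0.04, 0, 0, 0, -0.833, 0.15],
    [-0.2, -0.04, 0, 0, 0, -0.833, 0.15],
    [-0.2, -0.04, 0, 0, 0, -0.833, 0.15],
    [0, 0, 0, 0, 0, 0, 0.15],
  ],
)

```text
t: 22.57
position: [443.8, 193.5, 27.0]
orientation: [[-0.998, 0.066, 0.0], [0.066, 0.998, -0.0], [-0.0, -0.0, -1.0]]
force: [-0.8, -1.2, -0.9]
grip_width: 0.15
grasp_force: 0.5
```

```bash
python3 look.py
```

```text
22.5667 jig [[-50.48  57.9 ]] [443.83 193.53  26.97] [-0.79 -1.24 -0.87]
tool ang 1.3168774790854199 in lever frame (along arm, behind) 59.146339962562124 12.519611190127424
```

Emit:
send_rows(
  steps=[
    [-0.2, -0.04, 0, 0, 0, -0.833, 0.15],
    [-0.2, -0.04, 0, 0, 0, -0.833, 0.15],
    [-0.1, -0.01, 0, 0, 0, -0.4, 0.15],
    [0, 0, 0, 0, 0, 0, 0.15],
  ],
)

```text
t: 22.95
position: [457.5, 191.1, 26.7]
orientation: [[-0.984, -0.179, -0.002], [-0.179, 0.984, -0.001], [0.002, -0.001, -1.0]]
force: [-1.5, -1.5, 0.7]
grip_width: 0.148
grasp_force: 1.5
```

```bash
python3 look.py
```

```text
22.95 jig [[-37.52  52.93]] [457.48 191.08  26.67] [-1.53 -1.51  0.7 ]
tool ang 1.5622036655917186 in lever frame (along arm, behind) 59.18648147088619 13.515394699885324
```

Emit:
send_rows(
  steps=[
    [-0.06, 0, 0, 0, 0, 0, 0.15],
    [0, 0, 0, 0, 0, 0, 0.15],
  ],
)

```text
t: 23.17
position: [458.0, 191.2, 26.5]
orientation: [[-0.984, -0.178, -0.003], [-0.178, 0.984, -0.002], [0.003, -0.001, -1.0]]
force: [-4.9, -3.2, 1.8]
grip_width: 0.15
grasp_force: 3.2
```

Emit:
send_rows(
  steps=[
    [-0.06, 0, 0, 0, 0, 0, 0.15],
    [0, 0, 0, 0, 0, 0, 0.15],
  ],
)

```text
t: 23.33
position: [458.6, 191.0, 26.3]
orientation: [[-0.984, -0.178, -0.005], [-0.178, 0.984, -0.003], [0.006, -0.002, -1.0]]
force: [-9.1, -4.7, 3.3]
grip_width: 0.15
grasp_force: 4.5
```

```bash
python3 look.py
```

```text
23.3333 jig [[-36.47  52.69]] [458.56 191.03  26.25] [-9.08 -4.68  3.34]
tool ang 1.5619947029293366 in lever frame (along arm, behind) 59.42372303808998 12.447109506948163
```

Emit:
send_rows(
  steps=[
    [0.3, 0, 0, 0, 0, 0, 0.15],
    [0.3, 0, 0, 0, 0, 0, 0.15],
    [0, 0, -1, 0, 0, 0, 0.15],
    [0, 0, -1, 0, 0, 0, 0.15],
    [0, 0, -1, 0, 0, 0, 0.15],
    [0, 0, -1, 0, 0, 0, 0.15],
    [0.5, -0.9, -0.5, 0, 0, 0, 0.15],
    [0.5, -0.9, -0.5, 0, 0, 0, 0.15],
    [0.5, -0.9, 0, 0, 0, 0, 0.15],
    [0.5, -0.9, 0, 0, 0, 0, 0.15],
  ],
)

```text
t: 24.22
position: [404.8, 71.4, 178.1]
orientation: [[-0.983, -0.181, 0.004], [-0.181, 0.983, 0.002], [-0.004, 0.001, -1.0]]
force: [1.5, -0.5, -0.5]
grip_width: 0.147
grasp_force: 0.0
```

Emit:
send_rows(
  steps=[
    [0, -0.9, 0, 0, 0, 0, 0.15],
    [0, -0.9, 0, 0, 0, 0, 0.15],
    [0, -0.9, 0, 0, 0, 0, 0.15],
    [0, 0, 0, 0, 0, 0, 0.15],
    [0, 0, 0, 0, 0, 0, 0.15],
  ],
)

```text
t: 24.63
position: [419.7, -8.7, 177.1]
orientation: [[-0.984, -0.178, 0.002], [-0.178, 0.984, 0.0], [-0.002, 0.0, -1.0]]
force: [0.6, 0.7, -0.2]
grip_width: 0.148
grasp_force: 0.0
```

Run:
```python
from h import *
from cell import state, vision
s=state();print(s["position"],s["force"])
t=vision.get_image("top")["frame"][145:265,180:330,::-1];i=vision.get_image("side")["frame"][165:255,340:420,::-1]
cv2.imwrite("pics/fin.png",np.hstack([cv2.resize(t,(450,360),interpolation=cv2.INTER_CUBIC),cv2.resize(i,(320,360),interpolation=cv2.INTER_CUBIC)]))
```

```text
[419.74060402  -8.69706959 177.13642615] [ 0.58055245  0.69609203 -0.20027762]
```

View pics/fin.png

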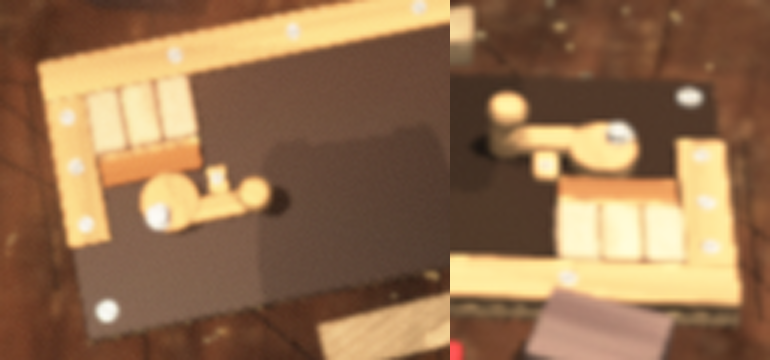

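The row is closed in the corner with the jaw against it: tenons at left-panel px (88–198, 78–152), knob at (255,192). I compute the lever angle from the knob before handing in.

Run:
```python
from h import *
from cell import vision
p=np.load("jig.npy")
for n,uv in(("top",(180+255/3,145+192/3)),("side",(340+508/4,165+105/4))):
    k=tojig(p,ray(vision.get_image(n),[uv],[47]))[0]; print(n,k,np.arctan2(112-k[1],-23.5-k[0]))
```

```text
top [-22.13507813  50.54596473] 1.5930031271561922
side [-30.63481116 291.34790743] -1.5310353339200735
```

```bash
python3 -c "
from cell import ticket
print(ticket.close_job())"
```

```text
the job is handed in; nothing more can be done
None
```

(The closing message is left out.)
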